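Seat the taper plug of a bench cock

TASK

Take the plug out of its parking block and put it down into the cock with its bar handle across the pipe. Then, keeping a steady press of some 15 N on it and never more than 25 N, turn the handle a quarter turn until it lies in line with the pipe and the plug is fully home, its collar down on the barrel, so that it wedges and stays when you let go. Do not drop or ram the plug in, and leave the jar, the weight and the wrench alone.

Things in the scene. Friction and masses are not known exactly. Their poses are not given: they have to be found in the camera images.
- plug_bar (a point): Centre of the bar handle on top of the loose steel plug. Bar 56 mm long (x), 12 mm thick (y), 16 mm high (z); take it across its thickness from above. Below it a stem 10 mm thick; the collar's upper face is 23 mm below this point. The plug weighs about 150 g; a half turn makes no difference.
- plug_collar (a point): Same plug, same axes: centre of the underside of its round collar (46 mm across, 5 mm thick), on the plug's axis, 28 mm below plug_bar. Under it the tapered body reaches 42 mm down, 27 mm across at the collar and 17 mm at the foot. x runs along the bar.
- cock_mouth (a point): Centre of the top of the cock's upright aluminium barrel (54 mm across, its top 70 mm above the table when unloaded). x runs along the pipe, whose stubs stick out of both sides (148 mm over both, 32 mm below the top); a half turn makes no difference. The tapered bore, 25 mm wide at the mouth, has a springy white six-piece liner that grips the plug.
- cock (a joint): How far the cock has sunk on its sprung foot (m): 0 when unloaded, grows 0.16 mm per newton of downward press (2.4 mm at 15 N); the mouth sinks by as much, so the hand must follow it down, going by the force felt. Range 0 to 8 mm.
- plug: The whole plug; origin at its foot's centre, 42 mm below plug_collar. A weak spring in the bore (1 to 3.5 N) holds it with the collar 5 to 12 mm above the mouth; below 8 mm the taper grips. Pressed straight with 25 N it jams some 2 mm short; pressed with some 15 N while turned slowly (0.1 rad a step; rock it to and fro if needed) it creeps home and self-locks.
- stand_hole (a point): Centre of the top of the grey plastic parking block (75 x 75 x 50 mm, fixed), where the plug stands at the start in a 31 mm hole, collar resting on the block.
- jar_mid (a point): Amber glass jar with white lid, 60 mm across, 85 mm high; middle of its height. Leave alone.
- weight_mid (a point): Brass calibration weight with knob, 38 mm across, 60 mm high; middle of its height. Leave alone.
- wrench_mid (a point): Steel wrench 170 mm long lying on the table; its middle. Leave alone.

How it is judged:
By the outcome, as a careful person would: the job done as asked, in the order asked, and still so for the second after the job is handed in, with the robot touching nothing.
It also fails if it takes over 61 s, if anything falls off the work surface, if the arm or the gripper's body presses on something with over 40 N, if the wrist force passes 120 N, or if a joint passes its speed limit or range.

ROBOT

A 6-joint arm with a two-finger parallel gripper is mounted at the origin on the work surface. World frame = base frame: x ahead of the robot, y to its left, z up, the work surface at z = 0. Lengths are in m, angles in rad, forces in N, time in s.
With the tool pointing down it reaches from about 0.375 to 0.9 m from the base axis. Payload 3.1 kg.
Tool frame: the origin (TCP) lies at the very end of the fingers, on their centre line; the grasp point (between the pads) lies 19 mm behind it (grip_depth is the distance from the TCP to the grasp point, in m); z points along the fingers, y is the line along which they close (so a half turn about z gives the same grasp; the last joint's range is limited). The gripper opens to 85 mm and grips with 20 to 120 N. Pads are 22 mm wide; open, the fingers measure 114 mm over their backs; the gripper's body (76 mm by 85 mm) begins 54 mm behind the grasp point. The pads swing forward as they close: fully open they stand 13 mm farther back than shut.
Start: joints at [1.03, 0.527, 1.433, -0, 1.181, -0.178], TCP at [0.221, 0.585, 0.231] pointing down, gripper open.
Joint ranges: [-3.08, 3.08], [-0.75, 2.2], [0.22, 2.44], [-1.43, 4.57], [0, 2.65], [-2.85, 2.85]. Speed limits (rad/s): [2.79, 2.79, 3.14, 3.14, 3.14, 3.14].

INTERFACE

Orientations are given as a unit quaternion [x, y, z, w].
In Python, from station import * gives the robot as it stands.
- The arm moves only by the tool apply_moves, never from a script. Its argument "plan" is a list of rows, each a list of 7 numbers: the shift along the tool's x, y, z in m, then the turn, a rotation vector about the tool's x, y, z in rad, then the gripper command: -1 is fully open, 1 is shut, values between are in proportion. In form: [[dx, dy, dz, wx, wy, wz, jaw], ...]. A call has 1 to 8 rows; each row shifts and turns the commanded pose from where the row before left it, along the tool's axes as they then stand; what a row does not reach is not made up. A row lasts 1/8 s, in which the tool goes at most 62.5 mm and 10.7 degrees, less where a joint would pass 70% of its speed; a pose out of reach is approached as far as the arm can. A call is refused whole if a number of a shift passes 0.0625 or a number of a turn 0.188, either way. A call with a gripper value outside its range is refused whole. The fingers move at their own pace and stop on an object; "force" is the grip in N (left out, the last holds). Time passes only in rows, so rows that do not move let the fingers close. It gives the time, the measured TCP pose, the force, the opening and the grip force at its end, in the units of the state.
- sense(): the state, without advancing time (a new reading comes with each control period).
- snapshot(name): name is "side" or "top"; returns the picture (384x512x3 uint8, red, green, blue); there is no depth.
- calibration(name): a dict with "camera_matrix" (3x3 intrinsics, pixels), "R" (3x3) and "t" (3): a world point X has camera coordinates R X + t. Camera axes: x right, y down, z forward; pixel columns grow to the right and rows downward; lengths in m; the calibration is good to about 2 mm. A picture is of the moment at which its call begins. calibration takes no time and is no camera call.
- sign_off(): hands the job in; it is judged then, once.
The state is a dict: "t": time; "q": joint angles; "qd": joint speeds; "tau": joint torques, N m; "tcp_pos": TCP position; "tool_rot": TCP orientation; "force": force on the tool from outside, world axes, zero at the start; "ft_torque": the same for the moment, N m; "finger_gap": opening from 0.0 (shut) to 1.0 (fully open); "gripper_force": force on a finger pad.
Only numpy, scipy, OpenCV 4.12 (cv2) and the standard library are available. Lean on these libraries where they do the work, as an engineer would, in place of code of your own. Each camera call takes 0.05 s, during which the arm holds its last target. There are 200 camera calls.

## Working session

There is one attempt and no reset: what is moved stays moved. The work goes in short steps, Python scripts to look and compute and a tool call to move; the robot and the scene stay as the last step left them, time stands still between calls to the robot, and variables do not carry over. Pictures are saved under pics/ and viewed, at most 10 in all, crops included, and the job is handed in when it is done.

Besides the shell and the picture viewer there is one more tool, called after "Call:" as a command line: name --pt "numbers of a row" for each row, then --argument value for the rest. apply_moves: Moves the arm, as the interface text tells. Its arguments: {"type":"object","properties":{"plan":{"type":"array"},"force":{"type":"number"}},"required":["plan"]}

```bash
mkdir -p pics
python3 - <<'E'
from station import *
import cv2,numpy as np
for n in("side","top"):
    cv2.imwrite(f"pics/{n}0.png",cv2.cvtColor(snapshot(n),cv2.COLOR_RGB2BGR))
    c=calibration(n);R=np.array(c["R"]);print(n,np.round(c["camera_matrix"],1).tolist(),np.round(-R.T@c["t"],3),np.round(R,2).tolist())
s=sense();print(s["tcp_pos"],s["tool_rot"],s["force"],s["t"],s["finger_gap"])
E
```

```text
side [[471.6, 0.0, 248.3], [0.0, 471.6, 184.3], [0.0, 0.0, 1.0]] [ 0.29  -0.709  0.592] [[0.94, -0.33, -0.01], [-0.19, -0.51, -0.84], [0.27, 0.8, -0.54]]
top [[448.4, 0.0, 253.6], [0.0, 448.4, 186.2], [0.0, 0.0, 1.0]] [0.437 0.099 0.964] [[0.02, -1.0, 0.01], [-0.99, -0.02, -0.12], [0.12, -0.01, -0.99]]
[0.22085445 0.58399292 0.23044661] [ 1.79911013e-01  9.83682419e-01 -9.01355914e-04 -3.35821029e-04] [ 0.92667997 -0.00264809  0.5810298 ] 0.1 0.9957956470074966
```

View pics/side0.png

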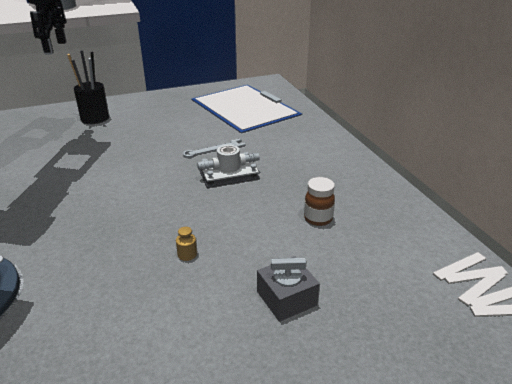

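View pics/top0.png

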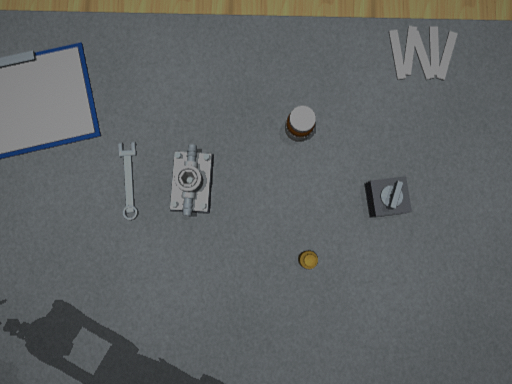

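The side view shows the plug bar at (288,265) on the block and the cock mouth at (228,150). In the top view the bar is at (397,194) and the mouth at (190,179). I'll enlarge all four.

```bash
cat > h.py <<'E'
from station import *
import cv2,numpy as np
from scipy.optimize import least_squares
def cal(n):
    c=calibration(n);return np.array(c["camera_matrix"]),np.array(c["R"]),np.array(c["t"])
def ray(n,uv):
    K,R,t=cal(n);d=R.T@np.linalg.solve(K,[uv[0],uv[1],1.]);return -R.T@t,d/np.linalg.norm(d)
def plane(n,uv,z):
    o,d=ray(n,uv);return o+d*(z-o[2])/d[2]
def tri(uvs,uvt):
    (a,d),(b,e)=ray("side",uvs),ray("top",uvt)
    s=np.linalg.lstsq(np.c_[d,-e],b-a,rcond=None)[0]
    p,q=a+d*s[0],b+e*s[1];return (p+q)/2,np.linalg.norm(p-q)
def proj(n,X):
    K,R,t=cal(n);p=K@(R@np.array(X)+t);return p[:2]/p[2]
def crop(im,u,v,w,h,k):
    return cv2.resize(im[v:v+h,u:u+w],None,fx=k,fy=k,interpolation=cv2.INTER_CUBIC)
E
python3 - <<'E'
from h import *
s=cv2.imread("pics/side0.png");t=cv2.imread("pics/top0.png")
A=np.hstack([crop(s,250,250,66,50,6),crop(s,195,135,66,50,6)])
B=np.hstack([crop(t,360,170,66,50,6),crop(t,160,155,66,50,6)])
cv2.imwrite("pics/c0.png",np.vstack([A,B]))
E
```

```text
(no output)
```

View pics/c0.png

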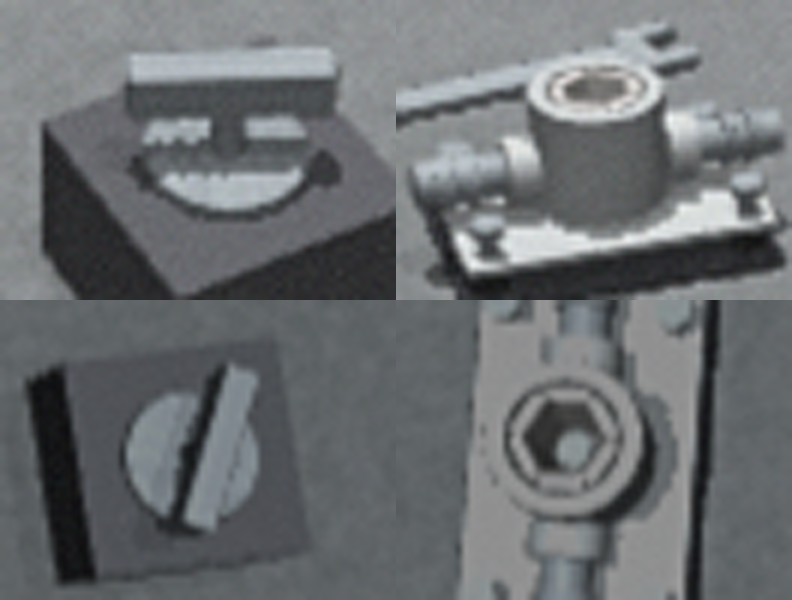

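Run:
```python
from h import *
print("bar top",tri((288.2,260.6),(396.6,194.1)))
print("mouth",tri((227.9,149.6),(188.6,178.4)))
f=lambda x,y:(360+(x+.5)/6-.5,170+(y-300+.5)/6-.5)
z=.086
a,b=plane("top",f(245,369),z),plane("top",f(199,525),z)
print("bar len",np.linalg.norm(a-b),"ang",np.arctan2(*(a-b)[1::-1]),(a+b)/2)
t=cv2.imread("pics/top0.png")
cv2.imwrite("pics/c1.png",crop(t,155,135,70,90,6.5))
```

```text
bar top (array([ 0.53351689, -0.19252399,  0.08390146]), np.float64(0.00040272544920791744))
mouth (array([0.56031119, 0.2217278 , 0.06926626]), np.float64(0.001366752457570331))
bar len 0.05446994159616953 ang -0.30490399635871096 [ 0.53360751 -0.19189177  0.086     ]
```

View pics/c1.png

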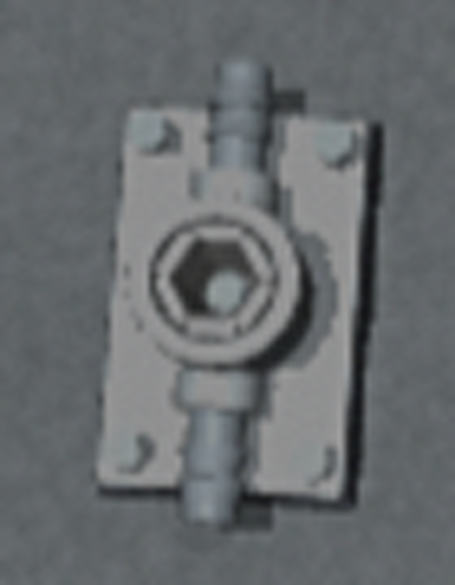

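The crop shows the pipe running from about (243,80) at the top to (211,510) at the bottom. Both measured heights are plausible: bar top 84 mm against 86 expected, mouth 69 mm against 70. I'm starting toward the plug.

Call:
apply_moves --pt "-0.04 -0.044 0 0 0 0 0" --pt "-0.04 -0.044 0 0 0 0 0" --pt "-0.04 -0.044 0 0 0 0 0" --pt "-0.04 -0.044 0 0 0 0 0" --pt "-0.04 -0.044 0 0 0 0 0" --pt "-0.04 -0.044 0 0 0 0 0" --pt "-0.04 -0.044 0 0 0 0 0" --pt "-0.04 -0.044 0 0 0 0 0" --force 100

```text
t: 1.1
tcp_pos: [0.3962, 0.1403, 0.2313]
tool_rot: [0.18, 0.984, 0.0, 0.0]
force: [1.4, 0.2, -0.4]
finger_gap: 0.498
gripper_force: 0.0
```

```bash
cat >> h.py <<'E'
from scipy.spatial.transform import Rotation as Ro
def go(target,yaw):
    """shift in tool axes and turn wz to reach target with tool x at yaw (mod pi)"""
    s=sense();r=Ro.from_quat(s["tool_rot"]);M=r.as_matrix()
    y=np.arctan2(M[1,0],M[0,0]);dy=(yaw-y+np.pi/2)%np.pi-np.pi/2
    print("t",s["t"],"tcp",np.round(s["tcp_pos"],4),"yaw",round(y,4),"tilt",np.round(M[:,2],4),"F",np.round(s["force"],2),"M",np.round(s["ft_torque"],3),"gap",round(s["finger_gap"],3),"q6",round(s["q"][5],2))
    print("shift",np.round(M.T@(np.array(target)-s["tcp_pos"]),4),"wz",round(-dy,4))
E
python3 - <<'E'
from h import *
f=lambda x,y:(155+(x+.5)/6.5-.5,135+(y+.5)/6.5-.5)
a,b=plane("top",f(243,70),.038),plane("top",f(211,515),.038)
print("pipe",np.linalg.norm(a-b),np.arctan2(*(a-b)[1::-1]),(a+b)/2)
for p,q in(((152,137),(130,453)),((337,145),(320,462))):
    a,b=plane("top",f(*p),.02),plane("top",f(*q),.02);print(np.arctan2(*(a-b)[1::-1]))
go([.5335,-.1922,.16],2.837)
E
```

```text
pipe 0.14409805319899185 -0.03712371346171361 [0.56217625 0.22418939 0.038     ]
-0.031288674885577544
-0.023331165690952033
t 1.1 tcp [0.3962 0.1403 0.2313] yaw 2.7799 tilt [ 2.e-04  1.e-04 -1.e+00] F [ 1.42  0.16 -0.36] M [-0.009 -0.032 -0.039] gap 0.498 q6 -1.14
shift [-0.246  -0.2624  0.0713] wz -0.0571
```

Call:
apply_moves --pt "-0.041 -0.0437 0 0 0 -0.01 0" --pt "-0.041 -0.0437 0 0 0 -0.01 0" --pt "-0.041 -0.0437 0.01 0 0 -0.01 0" --pt "-0.041 -0.0437 0.02 0 0 -0.01 0" --pt "-0.041 -0.0437 0.02 0 0 -0.01 0" --pt "-0.041 -0.0437 0.02 0 0 -0.007 0" --pt "0 0 0 0 0 0 0"

```text
t: 1.98
tcp_pos: [0.5417, -0.1891, 0.1598]
tool_rot: [0.154, 0.988, -0.0, -0.0]
force: [0.7, 0.8, 0.5]
finger_gap: 0.499
gripper_force: 0.0
```

Run:
```python
from h import *
go([.5335,-.1922,.061],2.837)
s=snapshot("side");t=snapshot("top")
A=np.hstack([crop(s,240,190,90,110,4),crop(t,350,150,90,110,4)])
cv2.imwrite("pics/c2.png",A[:,:,::-1])
```

```text
t 1.975 tcp [ 0.5417 -0.1891  0.1598] yaw 2.8322 tilt [-4.e-04 -4.e-04 -1.e+00] F [0.66 0.83 0.53] M [0.05  0.056 0.015] gap 0.499 q6 -1.79
shift [ 0.0069 -0.0054  0.0988] wz -0.0048
```

View pics/c2.png

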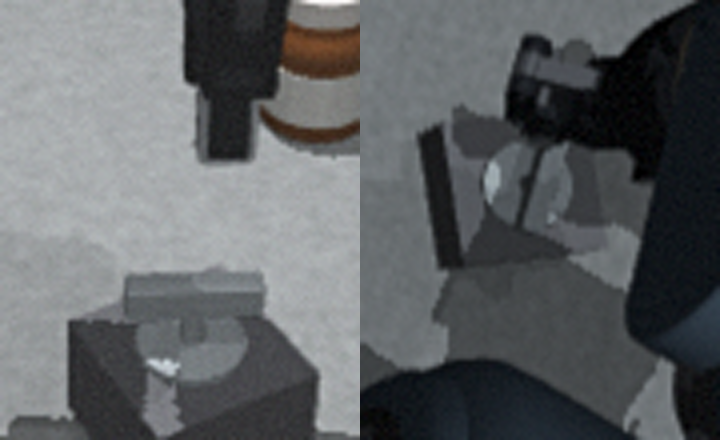

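The finger tip is at about (228,160) in the side crop. It sits slightly right of the bar centre (195,295), which agrees with the computed correction. I'll correct and descend.

Call:
apply_moves --pt "0.007 -0.0054 0.025 0 0 -0.005 0" --pt "0 0 0.025 0 0 0 0" --pt "0 0 0.02 0 0 0 0" --pt "0 0 0.0 0 0 0 0"

```text
t: 2.58
tcp_pos: [0.5307, -0.1857, 0.0913]
tool_rot: [0.148, 0.989, 0.001, -0.002]
force: [0.6, 0.1, 0.1]
finger_gap: 0.502
gripper_force: 0.0
```

Run:
```python
from h import *
go([.5335,-.1922,.061],2.837)
```

```text
t 2.575 tcp [ 0.5307 -0.1857  0.0913] yaw 2.8435 tilt [-0.0034  0.0022 -1.    ] F [0.58 0.12 0.08] M [-0.024 -0.015  0.03 ] gap 0.502 q6 -1.81
shift [-0.0047 -0.0055  0.0303] wz 0.0065
```

Call:
apply_moves --pt "0 0 0 0 0 0 0" --pt "0 0 0.0 0 0 0 0"

```text
t: 2.82
tcp_pos: [0.5329, -0.1879, 0.0932]
tool_rot: [0.149, 0.989, -0.0, 0.001]
force: [0.2, -0.1, 0.5]
finger_gap: 0.503
gripper_force: 0.0
```

Run:
```python
from h import *
go([.5335,-.1922,.061],2.837)
```

```text
t 2.825 tcp [ 0.5329 -0.1879  0.0932] yaw 2.8424 tilt [ 0.0019 -0.0011 -1.    ] F [ 0.25 -0.07  0.49] M [-0.019 -0.009  0.025] gap 0.503 q6 -1.81
shift [-0.0018 -0.0039  0.0322] wz 0.0054
```

Call:
apply_moves --pt "-0.001 -0.004 0.01 0 0 0 0" --pt "0 0 0 0 0 0 0" --pt "0 0 0.0 0 0 0 0" --pt "0 0 0.0 0 0 0 0"

```text
t: 3.32
tcp_pos: [0.5321, -0.1922, 0.0819]
tool_rot: [0.149, 0.989, 0.0, -0.0]
force: [0.3, 0.4, 0.4]
finger_gap: 0.499
gripper_force: 0.0
```

Run:
```python
from h import *
for i in range(4):
    go([.5335,-.1922,.061],2.837); snapshot("top")
```

```text
t 3.325 tcp [ 0.5321 -0.1922  0.0819] yaw 2.8417 tilt [-0.  0. -1.] F [0.31 0.35 0.42] M [-0.04   0.031 -0.054] gap 0.499 q6 -1.81
shift [-0.0014  0.0004  0.0209] wz 0.0047
t 3.375 tcp [ 0.5321 -0.1922  0.082 ] yaw 2.8417 tilt [ 1.e-04 -1.e-04 -1.e+00] F [-0.83  0.08  0.59] M [ 0.001 -0.045 -0.054] gap 0.501 q6 -1.81
shift [-0.0013  0.0004  0.021 ] wz 0.0047
t 3.425 tcp [ 0.5321 -0.1921  0.082 ] yaw 2.8418 tilt [ 1.e-04 -1.e-04 -1.e+00] F [-1.04 -0.07 -0.2 ] M [-0.019  0.015  0.014] gap 0.497 q6 -1.81
shift [-0.0014  0.0003  0.021 ] wz 0.0048
t 3.475 tcp [ 0.5321 -0.1921  0.082 ] yaw 2.8418 tilt [ 1.e-04 -1.e-04 -1.e+00] F [-0.07  0.61  0.12] M [ 0.032 -0.009  0.026] gap 0.503 q6 -1.81
shift [-0.0013  0.0003  0.021 ] wz 0.0048
```

Call:
apply_moves --pt "-0.0013 0 0.011 0 0 0.005 0" --pt "0 0 0.01 0 0 0 0" --pt "0 0 0 0 0 0 0.3" --pt "0 0 0 0 0 0 0.5" --pt "0 0 0 0 0 0 0.6" --pt "0 0 0 0 0 0 1" --pt "0 0 0 0 0 0 1" --force 60

```text
t: 4.4
tcp_pos: [0.5336, -0.1926, 0.0613]
tool_rot: [0.152, 0.988, -0.0, 0.0]
force: [0.1, 0.2, 2.4]
finger_gap: 0.127
gripper_force: 58.9
```

Run:
```python
from h import *
go([.5335,-.1922,.061],2.837)
```

```text
t 4.4 tcp [ 0.5336 -0.1926  0.0613] yaw 2.8368 tilt [ 8.e-04 -4.e-04 -1.e+00] F [0.09 0.25 2.41] M [-0.014  0.006 -0.052] gap 0.127 q6 -1.81
shift [0.0002 0.0003 0.0003] wz -0.0002
```

Call:
apply_moves --pt "0 0 0 0 0 0 1" --pt "0 0 -0.01 0 0 0 1" --pt "0 0 -0.02 0 0 0 1" --pt "0 0 -0.025 0 0 0 1" --pt "0 0 -0.025 0 0 0 1" --pt "0 0 -0.025 0 0 0 1" --pt "0 0 -0.02 0 0 0 1" --pt "0 0 0 0 0 0 1" --force 110

```text
t: 5.4
tcp_pos: [0.534, -0.1929, 0.1875]
tool_rot: [0.152, 0.988, -0.001, 0.002]
force: [0.2, -0.9, -1.6]
finger_gap: 0.114
gripper_force: 107.4
```

Run:
```python
from h import *
s=sense();print(s["gripper_force"])
go([.5605,.2222,.186],1.541)
```

```text
107.41448879241943
t 5.4 tcp [ 0.534  -0.1929  0.1875] yaw 2.8369 tilt [ 0.0029 -0.0019 -1.    ] F [ 0.2  -0.88 -1.57] M [-0.019  0.016  0.027] gap 0.114 q6 -1.81
shift [0.0992 0.4039 0.0008] wz 1.2959
```

Call:
apply_moves --pt "0.006 0.025 0 0 0 0 1" --pt "0.0099 0.0404 0 0 0 0 1" --pt "0.0099 0.0404 0 0 0 0 1" --pt "0.0099 0.0404 0 0 0 0 1" --pt "0.0099 0.0404 0 0 0 0 1" --pt "0.0099 0.0404 0 0 0 0 1" --pt "0.0099 0.0404 0 0 0 0 1" --pt "0.0099 0.0404 0 0 0 0 1"

```text
t: 6.4
tcp_pos: [0.5528, 0.125, 0.1846]
tool_rot: [0.152, 0.988, -0.0, -0.001]
force: [1.1, 0.4, -1.5]
finger_gap: 0.119
gripper_force: 107.5
```

Call:
apply_moves --pt "0.0099 0.0404 0 0 0 0 1" --pt "0.0099 0.0404 0 0 0 0 1" --pt "0.002 0.015 0 0 0 0.1 1" --pt "0 0 0 0 0 0.16 1" --pt "0 0 0 0 0 0.16 1" --pt "0 0 0 0 0 0.16 1" --pt "0 0 0 0 0 0.16 1" --pt "0 0 0 0 0 0.16 1"

```text
t: 7.4
tcp_pos: [0.5607, 0.2214, 0.1844]
tool_rot: [0.569, 0.822, -0.001, -0.001]
force: [-1.2, -0.5, -2.0]
finger_gap: 0.119
gripper_force: 107.6
```

Call:
apply_moves --pt "0 0 0 0 0 0.16 1" --pt "0 0 0 0 0 0.15 1" --pt "0 0 0 0 0 0.08 1" --pt "0 0 0 0 0 0 1" --pt "0 0 0 0 0 0 1" --pt "0 0 0 0 0 0 1"

```text
t: 8.15
tcp_pos: [0.5616, 0.2216, 0.1856]
tool_rot: [0.715, 0.699, -0.0, -0.0]
force: [0.9, 0.0, -1.4]
finger_gap: 0.118
gripper_force: 107.6
```

Run:
```python
from h import *
go([.5605,.2222,.151],1.541)
```

```text
t 8.15 tcp [0.5616 0.2216 0.1856] yaw 1.5474 tilt [-6.e-04 -1.e-04 -1.e+00] F [ 0.87  0.04 -1.38] M [0.    0.039 0.044] gap 0.118 q6 0.21
shift [ 0.0006 -0.0011  0.0346] wz 0.0064
```

Call:
apply_moves --pt "0.0006 -0.0011 0.02 0 0 0.006 1" --pt "0 0 0.025 0 0 0 1" --pt "0 0 0.01 0 0 0 1" --pt "0 0 0 0 0 0 1" --pt "0 0 0 0 0 0 1" --pt "0 0 0 0 0 0 1"

```text
t: 8.9
tcp_pos: [0.5614, 0.2224, 0.1319]
tool_rot: [0.718, 0.696, 0.001, 0.001]
force: [-0.4, -0.6, -1.5]
finger_gap: 0.12
gripper_force: 107.6
```

Run:
```python
from h import *
go([.5605,.2222,.122],1.541)
s=snapshot("side");t=snapshot("top")
A=np.hstack([crop(s,190,90,70,100,5),crop(t,150,130,80,100,5)])
cv2.imwrite("pics/c3.png",A[:,:,::-1])
p=sense()["tcp_pos"]
for dz in(-.011,-.053,.0): print(proj("side",p+[0,0,dz]),proj("top",p+[0,0,dz]))
```

```text
t 8.9 tcp [0.5614 0.2224 0.1319] yaw 1.5409 tilt [ 2.e-03  4.e-04 -1.e+00] F [-0.4  -0.65 -1.46] M [-0.04  -0.025  0.007] gap 0.12 q6 0.22
shift [-0.0003 -0.0009  0.0099] wz -0.0001
[227.08698744 129.46959854] [184.76315144 173.85857898]
[227.72679084 145.87107193] [187.74470351 176.99371337]
[226.91491738 125.05855211] [183.93340307 172.98608955]
```

View pics/c3.png

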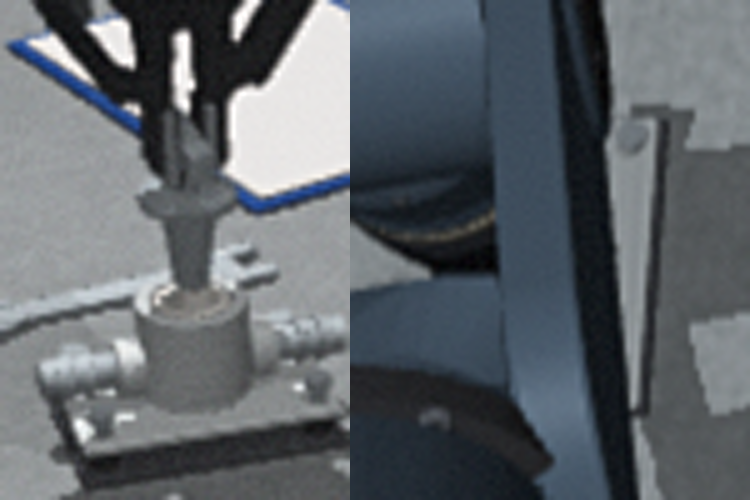

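The side crop shows the plug foot at about (192,285), over the mouth, whose centre is near (192,298). The foot is centred, so I'm lowering it.

Call:
apply_moves --pt "0 -0.0008 0.007 0 0 0 1" --pt "0 0 0.005 0 0 0 1" --pt "0 0 0.005 0 0 0 1" --pt "0 0 0.005 0 0 0 1" --pt "0 0 0.005 0 0 0 1" --pt "0 0 0.005 0 0 0 1" --pt "0 0 0.0 0 0 0 1" --pt "0 0 0.0 0 0 0 1"

```text
t: 10.0
tcp_pos: [0.5605, 0.2227, 0.099]
tool_rot: [0.718, 0.696, 0.001, 0.0]
force: [2.5, 2.7, -3.3]
finger_gap: 0.119
gripper_force: 107.4
```

Run:
```python
from h import *
go([.5605,.2222,.089],1.541)
```

```text
t 10.0 tcp [0.5605 0.2227 0.099 ] yaw 1.5406 tilt [ 1.3e-03  7.0e-04 -1.0e+00] F [ 2.51  2.71 -3.28] M [ 0.546 -0.431  0.019] gap 0.119 q6 0.22
shift [-0.0005  0.      0.01  ] wz -0.0004
```

Some side force (+x, +y). I'll ease the tool that way.

Call:
apply_moves --pt "0.0008 0.0008 0 0 0 0 1" --pt "0 0 0 0 0 0 1"

```text
t: 10.25
tcp_pos: [0.5607, 0.223, 0.099]
tool_rot: [0.718, 0.696, -0.0, 0.0]
force: [2.0, 1.4, -2.0]
finger_gap: 0.117
gripper_force: 107.5
```

Run:
```python
from h import *
go([.5605,.2222,.089],1.541)
```

```text
t 10.25 tcp [0.5607 0.223  0.099 ] yaw 1.541 tilt [-2.e-04 -3.e-04 -1.e+00] F [ 2.   1.4 -2. ] M [ 0.333 -0.309  0.01 ] gap 0.117 q6 0.22
shift [-0.0008 -0.0001  0.01  ] wz -0.0
```

Call:
apply_moves --pt "0.0012 0.0018 0 0 0 0 1" --pt "0 0 0 0 0 0 1" --pt "0 0 0.003 0 0 0 1" --pt "0 0 0 0 0 0 1"

```text
t: 10.75
tcp_pos: [0.562, 0.224, 0.0955]
tool_rot: [0.718, 0.696, -0.001, -0.0]
force: [0.7, 0.3, -2.4]
finger_gap: 0.118
gripper_force: 107.6
```

Run:
```python
from h import *
go([.5605,.2222,.089],1.541)
```

```text
t 10.75 tcp [0.562  0.224  0.0955] yaw 1.5409 tilt [-1.3e-03 -4.0e-04 -1.0e+00] F [ 0.67  0.29 -2.43] M [-0.051 -0.041 -0.011] gap 0.118 q6 0.22
shift [-0.0019 -0.0015  0.0065] wz -0.0001
```

Side force is gone, and the position now matches the measured pipe centre (0.562, 0.224). Continuing down.

Call:
apply_moves --pt "0 0 0.002 0 0 0 1" --pt "0 0 0.002 0 0 0 1" --pt "0 0 0.002 0 0 0 1" --pt "0 0 0 0 0 0 1"

```text
t: 11.25
tcp_pos: [0.5622, 0.2243, 0.0899]
tool_rot: [0.718, 0.696, -0.0, -0.0]
force: [-0.9, -0.5, 0.7]
finger_gap: 0.117
gripper_force: 107.9
```

Run:
```python
from h import *
go([.562,.224,.081],1.541)
```

```text
t 11.25 tcp [0.5622 0.2243 0.0899] yaw 1.5408 tilt [-9.e-04 -0.e+00 -1.e+00] F [-0.95 -0.5   0.68] M [ 0.077  0.322 -0.025] gap 0.117 q6 0.22
shift [-0.0003 -0.0001  0.0089] wz -0.0002
```

Call:
apply_moves --pt "0 -0.0005 0.001 0 0 0 1" --pt "0 0 0.001 0 0 0 1" --pt "0 0 0 0 0 0 1"

```text
t: 11.62
tcp_pos: [0.562, 0.2243, 0.0881]
tool_rot: [0.718, 0.696, -0.0, -0.0]
force: [-1.6, 0.3, 2.3]
finger_gap: 0.118
gripper_force: 108.1
```

Run:
```python
from h import *
go([.562,.224,.081],1.541)
```

```text
t 11.625 tcp [0.562  0.2243 0.0881] yaw 1.5408 tilt [-1.e-04  1.e-04 -1.e+00] F [-1.58  0.33  2.3 ] M [ 0.102  0.362 -0.03 ] gap 0.118 q6 0.23
shift [-0.0003  0.      0.0071] wz -0.0002
```

Call:
apply_moves --pt "0 -0.0005 0.001 0 0 0 1" --pt "0 0 0.001 0 0 0 1" --pt "0 0 0.001 0 0 0 1" --pt "0 0 0 0 0 0 1"

```text
t: 12.12
tcp_pos: [0.5619, 0.2243, 0.0856]
tool_rot: [0.718, 0.696, 0.0, 0.0]
force: [-2.1, 0.5, 7.1]
finger_gap: 0.116
gripper_force: 108.9
```

Run:
```python
from h import *
go([.562,.224,.081],1.541)
```

```text
t 12.125 tcp [0.5619 0.2243 0.0856] yaw 1.5408 tilt [ 8.e-04  2.e-04 -1.e+00] F [-2.11  0.49  7.14] M [ 0.002  0.456 -0.036] gap 0.116 q6 0.23
shift [-0.0003  0.0001  0.0046] wz -0.0002
```

Call:
apply_moves --pt "0 -0.0006 0.001 0 0 0 1" --pt "0 0 0.001 0 0 0 1" --pt "0 0 0.001 0 0 0 1" --pt "0 0 0 0 0 0 1"

```text
t: 12.62
tcp_pos: [0.5619, 0.2244, 0.0836]
tool_rot: [0.718, 0.696, 0.001, 0.001]
force: [-2.8, 0.2, 11.3]
finger_gap: 0.112
gripper_force: 109.6
```

Run:
```python
from h import *
go([.562,.224,.081],1.541)
```

```text
t 12.625 tcp [0.5619 0.2244 0.0836] yaw 1.5408 tilt [ 2.4e-03  3.0e-04 -1.0e+00] F [-2.77  0.24 11.25] M [-0.079  0.539  0.004] gap 0.112 q6 0.23
shift [-0.0004  0.0001  0.0026] wz -0.0002
```

Now 11 N. Starting the turn and reading the force after every few steps.

Call:
apply_moves --pt "0 -0.0005 0.001 0 0 0 1" --pt "0 0 0.0004 0 0 -0.1 1" --pt "0 0 0.0004 0 0 -0.1 1"

```text
t: 13.0
tcp_pos: [0.5618, 0.2244, 0.082]
tool_rot: [0.643, 0.765, 0.001, 0.001]
force: [-1.5, -0.6, 11.1]
finger_gap: 0.116
gripper_force: 109.6
```

Run:
```python
from h import *
go([.562,.224,.0775],3.112)
```

```text
t 13.0 tcp [0.5618 0.2244 0.082 ] yaw 1.7436 tilt [ 3.3e-03  5.0e-04 -1.0e+00] F [-1.48 -0.57 11.12] M [-0.161  0.476 -0.147] gap 0.116 q6 0.02
shift [-0.0004  0.0001  0.0045] wz -1.3684
```

Call:
apply_moves --pt "0 0 0.0009 0 0 -0.1 1" --pt "0 0 0.0008 0 0 -0.1 1" --pt "0 0 0.0008 0 0 -0.1 1"

```text
t: 13.38
tcp_pos: [0.5619, 0.2244, 0.08]
tool_rot: [0.522, 0.853, 0.001, 0.001]
force: [-3.7, -0.9, 15.7]
finger_gap: 0.115
gripper_force: 110.2
```

Run:
```python
from h import *
go([.562,.224,.0775],3.112)
```

```text
t 13.375 tcp [0.5619 0.2244 0.08  ] yaw 2.0433 tilt [ 3.5e-03  5.0e-04 -1.0e+00] F [-3.67 -0.89 15.71] M [-0.161  0.66  -0.199] gap 0.115 q6 -0.28
shift [-0.0004 -0.0001  0.0025] wz -1.0687
```

Call:
apply_moves --pt "0 0 0.0003 0 0 -0.1 1" --pt "0 0 0.0003 0 0 -0.1 1" --pt "0 0 0.0003 0 0 -0.1 1"

```text
t: 13.75
tcp_pos: [0.562, 0.2244, 0.0792]
tool_rot: [0.389, 0.921, 0.001, 0.002]
force: [-2.6, -1.3, 15.6]
finger_gap: 0.119
gripper_force: 110.1
```

Run:
```python
from h import *
go([.562,.224,.0775],3.112)
```

```text
t 13.75 tcp [0.562  0.2244 0.0792] yaw 2.3431 tilt [ 3.7e-03  6.0e-04 -1.0e+00] F [-2.64 -1.33 15.63] M [-0.178  0.635 -0.228] gap 0.119 q6 -0.58
shift [-0.0003 -0.0002  0.0017] wz -0.7689
```

Call:
apply_moves --pt "0 0 0.0003 0 0 -0.1 1" --pt "0 0 0.0003 0 0 -0.1 1" --pt "0 0 0.0003 0 0 -0.1 1"

```text
t: 14.12
tcp_pos: [0.562, 0.2244, 0.0785]
tool_rot: [0.247, 0.969, 0.001, 0.002]
force: [-3.6, -1.8, 17.2]
finger_gap: 0.116
gripper_force: 110.4
```

Run:
```python
from h import *
go([.562,.224,.0775],3.112)
```

```text
t 14.125 tcp [0.562  0.2244 0.0785] yaw 2.6425 tilt [ 3.8e-03  8.0e-04 -1.0e+00] F [-3.64 -1.82 17.15] M [-0.168  0.622 -0.388] gap 0.116 q6 -0.88
shift [-0.0001 -0.0004  0.001 ] wz -0.4695
```

Call:
apply_moves --pt "0 0 0.0001 0 0 -0.1 1" --pt "0 0 0.0001 0 0 -0.1 1" --pt "0 0 0.0001 0 0 -0.1 1"

```text
t: 14.5
tcp_pos: [0.562, 0.2244, 0.0784]
tool_rot: [0.099, 0.995, 0.001, 0.002]
force: [-3.9, -1.6, 17.8]
finger_gap: 0.12
gripper_force: 110.5
```

Run:
```python
from h import *
go([.562,.224,.0775],3.112)
```

```text
t 14.5 tcp [0.562  0.2244 0.0784] yaw 2.9424 tilt [ 3.8e-03  8.0e-04 -1.0e+00] F [-3.87 -1.58 17.75] M [-0.244  0.699 -0.351] gap 0.12 q6 -1.18
shift [-0.0001 -0.0004  0.0009] wz -0.1696
```

Call:
apply_moves --pt "0 0 0 0 0 -0.1 1" --pt "0 0 0 0 0 -0.1 1" --pt "0 0 0 0 0 0.03 1" --pt "0 0 0 0 0 0 1"

```text
t: 15.0
tcp_pos: [0.562, 0.2244, 0.0784]
tool_rot: [0.015, 1.0, 0.0, 0.002]
force: [-3.6, -0.6, 16.9]
finger_gap: 0.119
gripper_force: 110.5
```

Run:
```python
from h import *
go([.562,.224,.0775],3.112)
s=snapshot("side");t=snapshot("top")
A=np.hstack([crop(s,190,110,66,75,6),crop(t,155,130,66,75,6)])
cv2.imwrite("pics/c4.png",A[:,:,::-1])
```

```text
t 15.0 tcp [0.562  0.2244 0.0784] yaw 3.112 tilt [ 4.2e-03  1.0e-04 -1.0e+00] F [-3.63 -0.56 16.85] M [-0.189  0.681  0.253] gap 0.119 q6 -1.34
shift [ 0.     -0.0004  0.0009] wz -0.0
```

View pics/c4.png

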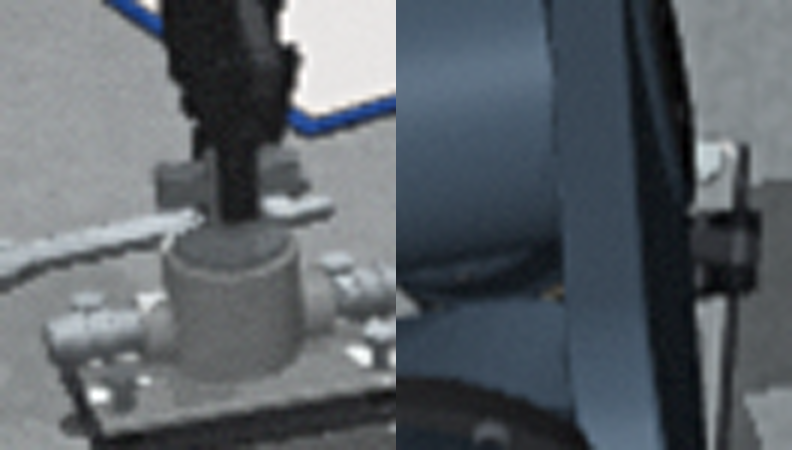

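The side crop shows the collar flat on the barrel (230,245) with no visible gap and the bar along the pipe. One small rock will confirm it is fully home before I release.

Call:
apply_moves --pt "0 0 0 0 0 0.1 1" --pt "0 0 0 0 0 -0.1 1" --pt "0 0 0 0 0 -0.03 1" --pt "0 0 0 0 0 0.03 1" --pt "0 0 0 0 0 0 1"

```text
t: 15.72
tcp_pos: [0.5621, 0.2244, 0.0784]
tool_rot: [0.015, 1.0, 0.0, 0.002]
force: [-4.3, -0.5, 16.5]
finger_gap: 0.116
gripper_force: 110.4
```

Run:
```python
from h import *
go([.562,.224,.0775],3.112)
```

```text
t 15.725 tcp [0.5621 0.2244 0.0784] yaw 3.1115 tilt [ 4.2e-03  2.0e-04 -1.0e+00] F [-4.33 -0.51 16.51] M [-0.2    0.683  0.106] gap 0.116 q6 -1.34
shift [ 0.0001 -0.0004  0.0009] wz -0.0005
```

Call:
apply_moves --pt "0 0 -0.001 0 0 0 1" --pt "0 0 -0.001 0 0 0 1" --pt "0 0 -0.001 0 0 0 1" --pt "0 0 0 0 0 0 1"

```text
t: 16.23
tcp_pos: [0.562, 0.2244, 0.0799]
tool_rot: [0.015, 1.0, 0.0, 0.002]
force: [-0.8, -0.1, 8.1]
finger_gap: 0.116
gripper_force: 109.2
```

Run:
```python
from h import *
go([.562,.224,.0775],3.112)
```

```text
t 16.225 tcp [0.562  0.2244 0.0799] yaw 3.1116 tilt [ 3.7e-03  2.0e-04 -1.0e+00] F [-0.78 -0.15  8.09] M [-0.029  0.309  0.138] gap 0.116 q6 -1.34
shift [-0.     -0.0004  0.0024] wz -0.0004
```

Force falls at the cock spring's rate, about 6 N/mm, so the plug is locked. Unloading the rest and releasing.

Call:
apply_moves --pt "0 0 -0.001 0 0 0 1" --pt "0 0 -0.001 0 0 0 1" --pt "0 0 -0.001 0 0 0 1" --pt "0 0 0 0 0 0 1" --pt "0 0 0 0 0 0 0.6" --pt "0 0 0 0 0 0 0.4" --pt "0 0 0 0 0 0 0.2" --pt "0 0 0 0 0 0 0.2" --force 110

```text
t: 17.23
tcp_pos: [0.5602, 0.2243, 0.0815]
tool_rot: [0.015, 1.0, -0.0, -0.0]
force: [0.2, -0.3, -0.5]
finger_gap: 0.398
gripper_force: 0.0
```

Call:
apply_moves --pt "0 0 -0.005 0 0 0 0.2" --pt "0 0 -0.015 0 0 0 0" --pt "0 0 -0.03 0 0 0 0" --pt "0 0 -0.04 0 0 0 0" --pt "0 0 -0.04 0 0 0 0" --pt "-0.01 0.05 -0.02 0 0 0 0" --pt "0 0.06 0 0 0 0 0" --pt "0 0.06 0 0 0 0 0"

```text
t: 18.23
tcp_pos: [0.5763, 0.3954, 0.2339]
tool_rot: [0.016, 1.0, 0.001, 0.001]
force: [0.8, 0.0, -0.7]
finger_gap: 0.498
gripper_force: 0.0
```

Run:
```python
from h import *
go([.562,.224,.0775],3.112)
s=snapshot("side");t=snapshot("top")
A=np.hstack([crop(s,190,110,66,75,6),crop(t,155,135,66,75,6)])
cv2.imwrite("pics/c5.png",A[:,:,::-1])
```

```text
t 18.225 tcp [0.5763 0.3954 0.2339] yaw 3.1098 tilt [ 0.0028  0.0012 -1.    ] F [ 0.78  0.02 -0.74] M [-0.013  0.005  0.02 ] gap 0.498 q6 -1.1
shift [ 0.0092 -0.172   0.1562] wz -0.0022
```

View pics/c5.png

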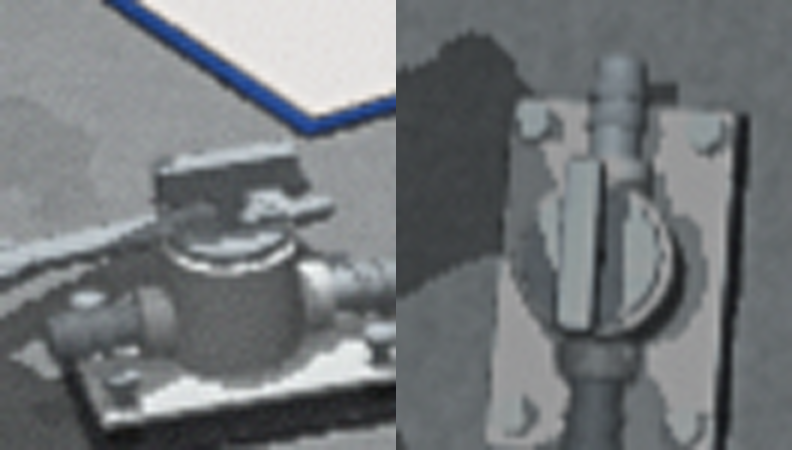

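The released plug has its collar on the barrel at (230,250) in the side crop. In the top crop the bar runs from (585,160) to (575,328), in line with the pipe. Handing in.

```bash
python3 -c "
from station import *
print(sign_off())"
```

```text
the job is handed in; nothing more can be done
None
```

The plug is in the cock, fully home with its collar on the barrel and its handle in line with the pipe. It stayed put when released. Force readings between steps peaked at about 18 N (roughly 19 N with the plug's own weight), and I handed the job in at about 18 s.

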